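# Open the stuck cap of a wood-oil tin

## Task

The cap of the wood-oil tin standing in the wooden cradle is stuck: break it loose with a short hard twist anticlockwise, then spin it on easily in the same direction until you feel it come up against its end stop, without forcing it there, and lift it off. Set it down, not dropped, the right way up in the blue tray and let go. The tin stays seated in its cradle, never lifted, and nothing else on the bench is disturbed.

Things in the scene. Friction and masses are not known exactly. Their poses are not given: they have to be found in the camera images.
- cap: red ribbed screw cap, 12-sided, 52 mm across flats (54 over corners), 34 mm high, 60 g; white bar on top from the centre towards +x. Origin: centre of its underside, z up along its axis. Starts tight on the tin, underside 3 mm above the tin's flat shoulder, its x axis within 0.03 rad of the tin's. It unscrews anticlockwise seen from above (+yaw).
- cap_top (a point): centre of the cap's top face, 34 mm above its origin. How the cap turns: stuck over the first 0.3 rad, worst in the first 0.2, where it needs 0.4 to 0.8 N m; past 0.6 rad it turns freely, almost without torque, to a hard end stop 1.7 to 2.4 rad from the start (differs from tin to tin, hidden, must be felt): more than most wrists turn in one grasp.
- tin: grey rectangular tin, white and brown label, 90 (x) x 60 (y) x 110 mm, 0.8 kg, loose, standing in the cradle with 1.5 mm of play all round. Origin: centre of its underside, z up. Its flat shoulder is 110 mm above the origin.
- neck (a point): top centre of the tin's neck, 142 mm above the tin's origin, hidden under the cap; neck 41 mm over the thread. Two hidden lugs hold the cap down with 1.5 mm of up and down play; they are clear, and the cap lifts straight off, only in the last 0.15 rad before the end stop. More than about 1 N m against the stop (30 N on either of its two stop faces) damages it.
- cradle: open wooden cradle fixed to the bench, outside 109 (x) x 79 (y) x 55 mm, inside floor 8 mm above its underside. Origin: centre of its underside on the bench. It and the tray may change places.
- tray: shallow blue plastic tray fixed to the bench, 165 (x) x 145 (y) x 16 mm, walls and floor 4 mm thick, open at the top and empty. Origin: centre of its underside on the bench.
- tape: roll of yellow tape lying flat, 90 mm across, 25 mm high; origin at the centre of its underside; leave alone
- sander: sanding block, 110 x 65 x 40 mm, origin at the centre of its underside; leave alone
- drill: blue cordless drill lying on its side, about 240 x 200 x 60 mm, origin under its barrel; leave alone
- spirit: white plastic bottle with a small blue cap, 64 mm across, 190 mm high, origin at the centre of its underside; leave alone
- filler: round can with a yellow label, 90 mm across, 110 mm high, origin at the centre of its underside; leave alone
- clamp: steel bar clamp with a blue handle lying flat, about 290 x 90 x 20 mm, origin under the middle of its bar; leave alone
- pencil: blue carpenter's pencil, 170 x 8 x 8 mm, lying along its x axis, origin at the centre of its underside; leave alone

How it is judged:
By the outcome, as a careful person would: the job done as asked, in the order asked, and still so for the second after the job is handed in, with the robot touching nothing.
It also fails if it takes over 72 s, if anything falls off the work surface, if the arm or the gripper's body presses on something with over 40 N, if the wrist force passes 120 N, or if a joint passes its speed limit or range.

## Robot

A 6-joint arm with a two-finger parallel gripper is mounted at the origin on the work surface. World frame = base frame: x ahead of the robot, y to its left, z up, the work surface at z = 0. Lengths are in mm, angles in degrees, forces in N, time in s.
With the tool pointing down it reaches from about 300 to 850 mm from the base axis. Payload 4.2 kg.
Tool frame: the origin (TCP) lies midway between the tips of the shut fingers; the grasp point (between the pads) lies 19 mm behind it; x points along the fingers, y is the direction in which the jaws open and shut, and the axes are right-handed (so a half turn about x gives the same grasp; the last joint's range is limited). The gripper opens to 91 mm and grips with 3 to 60 N. Pads are 32 mm wide; open, the fingers measure 118 mm over their backs; the gripper's body (76 mm by 178 mm) begins 60 mm behind the grasp point.
Start: joints at [70.818, 18.312, 89.639, -0, 72.044, -1.146], TCP at [178.038, 546.759, 213.976] pointing down, gripper open.
Joint ranges: [-177.97, 177.97], [-48.28, 115.42], [12.27, 149.76], [-77.06, 257.06], [2.81, 150.46], [-146.56, 146.56]. Speed limits (degrees/s): [147.25, 147.25, 180, 180, 180, 180].

## Interface

Orientations are given as [roll, pitch, yaw] about the fixed x, y, z axes, in that order (R = Rz(yaw) Ry(pitch) Rx(roll)).
In Python, from workcell import env gives the robot as it stands.
- The arm moves only by the shell command python3 -m handwheel 'ROWS' [FORCE]. ROWS is text: rows parted by semicolons, each of 7 numbers parted by spaces: the turn, a rotation vector about the tool's x, y, z in degrees, then the shift along the tool's x, y, z in m, then the finger opening in m, from 0 to 0.0912. In form: rx ry rz x y z grip; .... A call has 1 to 12 rows; each row is the pose to reach, as a shift and turn from the pose commanded when the call began, along the tool's axes at that moment; what a row does not reach only later rows make up. A row lasts 1/12 s, in which the tool goes at most 41.7 mm and 7.16 degrees, less where a joint would pass 70% of its speed; a pose out of reach is approached as far as the arm can. A call with a gripper value outside its range is refused whole. The fingers move at their own pace and stop on an object; FORCE is the grip in N (left out, the last holds). Time passes only in rows, so rows that repeat a pose let the fingers close. It gives the time, the measured TCP pose, the force and the opening at its end, in the units of the state.
- env.state(): the state, without advancing time (a new reading comes with each control period).
- env.grab_frame(name): name is "side" or "top"; returns the picture (384x512x3 uint8, red, green, blue); there is no depth.
- env.get_calibration(name): a dict with "mtx" (3x3 intrinsics, pixels), "T" (4x4, takes a point from camera to world coordinates). Camera axes: x right, y up, looking along -z (the intrinsics and any distortion apply to the point x, -y, -z); pixel columns grow to the right and rows downward; lengths in mm; the calibration is good to about 2 mm. A picture is of the moment at which its call begins. get_calibration takes no time and is no camera call.
- env.job_done(): hands the job in, once; it reports no verdict.
The state is a dict: "time_s": time; "qpos": joint angles; "qvel": joint speeds; "effort": joint torques, N m; "ee_pos": TCP position; "ee_rot": TCP orientation; "force": force on the tool from outside, world axes, zero at the start; "torque": the same for the moment, N m; "gripper_width": finger opening in mm.
Only numpy, scipy, OpenCV 4.12 (cv2) and the standard library are available. Lean on these libraries where they do the work, as an engineer would, in place of code of your own. Each camera call takes 0.05 s, during which the arm holds its last target. There are 200 camera calls.

## Working session

There is one attempt and no reset: what is moved stays moved. The work goes in short steps, Python scripts to look and compute and a shell command to move; the robot and the scene stay as the last step left them, time stands still between calls to the robot, and variables do not carry over. Pictures are saved under pics/ and viewed, on a budget of 10 in all, crops included, one or two more only if the job needs it, and the job is handed in when it is done.

```bash
mkdir -p pics; ls
cat > h.py <<'E'
import numpy as np,cv2
from workcell import env
def px2w(cam,u,v,z):
    c=env.get_calibration(cam);K=np.array(c["mtx"]);T=np.array(c["T"])
    d=c.get("dist"); 
    p=np.linalg.inv(K)@[u,v,1]; r=T[:3,:3]@[p[0],-p[1],-p[2]]; o=T[:3,3]
    return o+r*(z-o[2])/r[2]
def w2px(cam,P):
    c=env.get_calibration(cam);K=np.array(c["mtx"]);T=np.array(c["T"])
    q=np.linalg.inv(T)@np.append(P,1); p=K@[q[0],-q[1],-q[2]]; return p[:2]/p[2]
def save(cam,n,crop=None,s=1):
    i=env.grab_frame(cam)
    if crop: x0,y0,x1,y1=crop;i=i[y0:y1,x0:x1]
    i=cv2.resize(i,None,fx=s,fy=s,interpolation=cv2.INTER_CUBIC)
    cv2.imwrite("pics/"+n,i[:,:,::-1])
E
python3 - <<'E'
from h import *
print(env.state())
for c in("top","side"):
    print(env.get_calibration(c)); save(c,c+"0.png",None,1.5)
E
```

```text
pics
{'time_s': 0.0, 'qpos': array([ 7.08164976e+01,  1.83527601e+01,  8.97082776e+01,  1.16132855e-04,
        7.20429820e+01, -1.14585849e+00]), 'qvel': array([-0.01576431,  0.02276363,  0.02284499, -0.02714972,  0.01653954,
       -0.067159  ]), 'effort': array([-9.57122757e-04, -4.12472034e+01, -2.31964356e+01,  7.26124342e-02,
        4.59358364e-02, -1.56199767e-04]), 'ee_pos': array([177.87257748, 546.2539008 , 213.09638249]), 'ee_rot': array([ -91.20667454,   89.89598031, -109.24435431]), 'force': array([ 0.12849599, -0.28185418, -0.34612845]), 'torque': array([-0.02518702, -0.00121063, -0.02069436]), 'gripper_width': 91.44076922771144}
{'mtx': array([[445.87970568,   0.        , 258.6514606 ],
       [  0.        , 445.87970568, 192.67759188],
       [  0.        ,   0.        ,   1.        ]]), 'T': array([[ 2.10868565e-02,  9.98793928e-01, -4.43399850e-02,
         5.30350097e+02],
       [-9.99775458e-01,  2.09732410e-02, -3.02606871e-03,
         8.74927764e+00],
       [-2.09246586e-03,  4.43938391e-02,  9.99011916e-01,
         1.41574014e+03],
       [ 0.00000000e+00,  0.00000000e+00,  0.00000000e+00,
         1.00000000e+00]])}
{'mtx': array([[450.66293004,   0.        , 260.22869634],
       [  0.        , 450.66293004, 193.06550226],
       [  0.        ,   0.        ,   1.        ]]), 'T': array([[-9.90803592e-01,  7.93610637e-02, -1.09590437e-01,
         4.72245863e+02],
       [-1.35282169e-01, -5.96828178e-01,  7.90882330e-01,
         9.29359994e+02],
       [-2.64139800e-03,  7.98434686e-01,  6.02075639e-01,
         8.24225036e+02],
       [ 0.00000000e+00,  0.00000000e+00,  0.00000000e+00,
         1.00000000e+00]])}
```

View pics/top0.png

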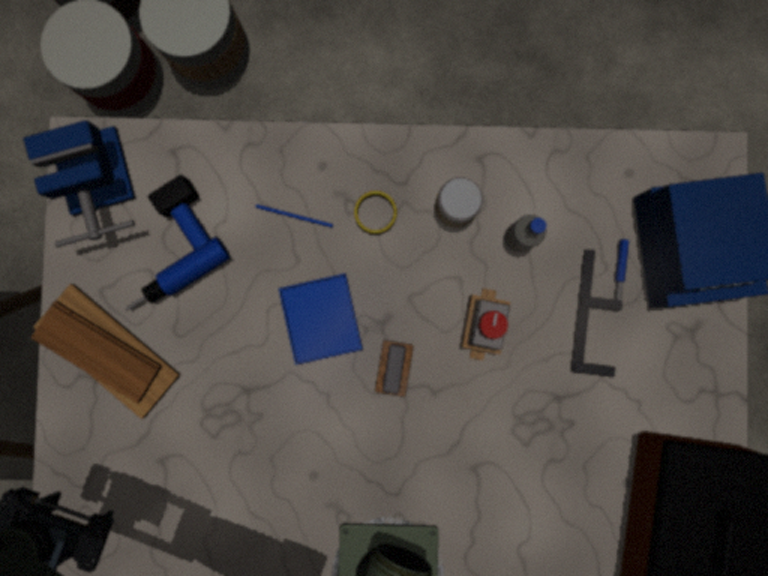

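View pics/side0.png

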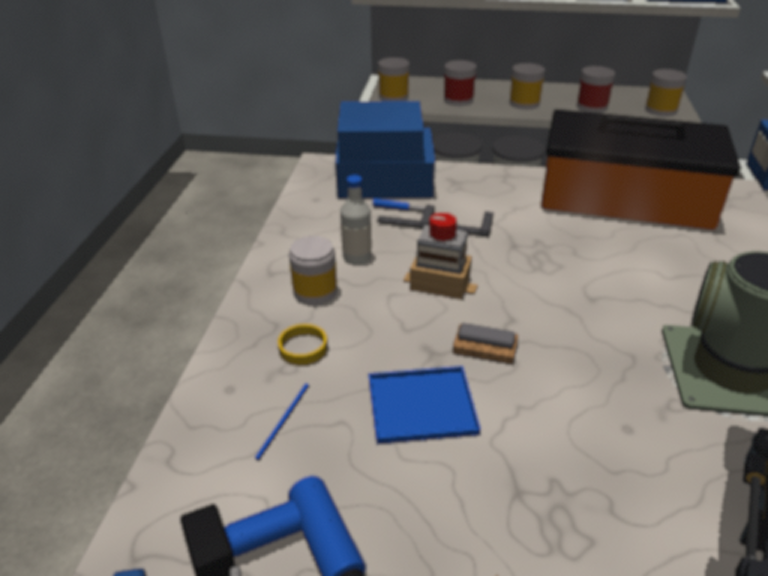

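Top view: the red cap is at about (493,325) in the 1.5x picture and the tray is centred near (320,319). The spirit bottle is at (527,233), the sander at (395,368) and the clamp at (590,310). I'll take enlarged crops of the tin next.

Run:
```python
from h import *
a=env.grab_frame("top")[185:250,295:355]; b=env.grab_frame("side")[130:205,262:322]
a=cv2.resize(a,(360,390),interpolation=cv2.INTER_CUBIC); b=cv2.resize(b,(360,450),interpolation=cv2.INTER_CUBIC)
c=np.zeros((450,730,3),np.uint8); c[:390,:360]=a; c[:,370:]=b
c=np.clip(c.astype(float)*1.6,0,255).astype(np.uint8)
cv2.imwrite("pics/crop1.png",c[:,:,::-1])
# red centroid
for cam in("top","side"):
    i=env.grab_frame(cam).astype(int); m=((i[...,0]>90)&(i[...,1]<60)&(i[...,2]<60)); m[:, :270]=0;m[:, 360:]=0; m[:130]=0;m[250:]=0
    ys,xs=np.nonzero(m); print(cam,len(xs),xs.min(),xs.max(),ys.min(),ys.max(),xs.mean(),ys.mean())
i=env.grab_frame("top").astype(int); m=((i[...,2]>i[...,0]+50)).astype(np.uint8); m[:175]=0;m[250:]=0;m[:,:180]=0;m[:,250:]=0
ys,xs=np.nonzero(m);r=cv2.minAreaRect(np.c_[xs,ys].astype(np.float32));print(r,[px2w("top",*p,16).round() for p in cv2.boxPoints(r)],px2w("top",*r[0],16))
print("capguess",px2w("top",493/1.5,325/1.5,155))
```

```text
top 238 321 338 207 225 329.07142857142856 216.2436974789916
side 102 286 303 142 151 295.44117647058823 147.61764705882354
((213.22076416015625, 212.19207763671875), (51.006126403808594, 44.71296310424805), 77.27564239501953) [array([589., 242.,  16.]), array([623., 106.,  16.]), array([468.,  67.,  16.]), array([434., 202.,  16.])] [528.2212331  154.17981716  16.        ]
capguess [ 522.69098818 -186.44670583  155.        ]
```

View pics/crop1.png

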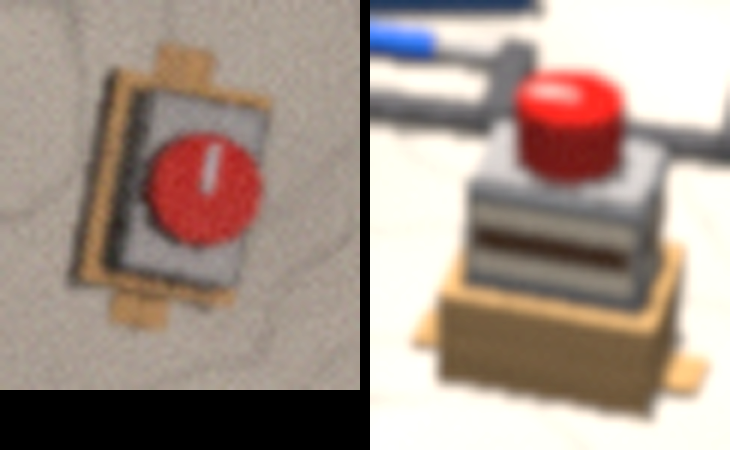

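Left crop: cap top centre is at about (207,190), with the bar running to (216,147). The tin edges tilt about 9.5° in the image. Right crop: the cap's top ellipse is centred at about (570,98). Next I'll triangulate these points and check the tool axes.

```bash
cat >> h.py <<'E'
from scipy.spatial.transform import Rotation as Ro
def tool():
    s=env.state(); R=Ro.from_euler('xyz',s['ee_rot'],degrees=True).as_matrix(); return s,R
E
python3 - <<'E'
from h import *
s,R=tool(); print(R.round(3))
f=lambda x,y,x0,y0:((x+.5)/6-.5+x0,(y+.5)/6-.5+y0)
for x in (204.5,208): print("top",px2w("top",*f(x,190,295,185),155))
print("side",px2w("side",*f(200,98,262,130),155))
print("bar",px2w("top",*f(209,192,295,185),155),px2w("top",*f(216,147,295,185),155))
for n,P in dict(tinNE=(268,105),tinSE=(238,285),tinSW=(117,268),tinNW=(150,92)).items(): print(n,px2w("top",*f(*P,295,185),118))
for n,P in dict(tinL=(467,185),tinF=(645,210),tinR=(668,150)).items(): print(n,px2w("side",*f(P[0]-370,P[1],262,130),118))
print("spirit cap",px2w("top",538/1.5,226/1.5,190))
for x,y in((575,98),(523,-186)):print(w2px("top",(523,-186,155)),w2px("side",(523,-186,155)))
# tray corners from side picture
for p in((369,373),(464,368),(478,432),(377,440)): print("tray",px2w("side",p[0]/1.5,p[1]/1.5,16).round())
E
```

```text
[[-0.     0.31   0.951]
 [-0.     0.951 -0.31 ]
 [-1.    -0.    -0.   ]]
top [ 523.865407   -186.43012217  155.        ]
top [ 523.90014659 -188.0758309   155.        ]
side [ 525.95219275 -184.93074189  155.        ]
bar [ 522.97053113 -188.55922863  155.        ] [ 544.19469085 -191.55582011  155.        ]
tinNE [ 565.48447788 -222.3530268   118.        ]
tinSE [ 478.15064809 -208.99408858  118.        ]
tinSW [ 485.10952395 -150.39166458  118.        ]
tinNW [ 570.58670293 -165.0657164   118.        ]
tinL [ 571.91083323 -159.6594404   118.        ]
tinF [ 486.14428238 -149.08441394  118.        ]
tinR [ 477.79094546 -203.83562397  118.        ]
spirit cap [ 706.67646727 -261.27271189  190.        ]
[328.50991776 216.55371833] [295.97453209 145.79471334]
[328.50991776 216.55371833] [295.97453209 145.79471334]
tray [623. 107.  16.]
tray [463.  73.  16.]
tray [435. 213.  16.]
tray [588. 250.  16.]
```

Tin centre is at (525,-187) with yaw about -9°. Its measured sides of 88x58 match the known size. The tray is centred at (528,154). I'll turn the wrist so joint 6 starts near +79°, which gives enough range for the whole unscrewing in one grasp.

```bash
python3 -m handwheel '7 0 0 0 -0.025 0.023 0.0912;14 0 0 0 -0.05 0.046 0.0912;21 0 0 0 -0.075 0.07 0.0912;28 0 0 0 -0.1 0.093 0.0912;35 0 0 0 -0.125 0.116 0.0912;42 0 0 0 -0.15 0.14 0.0912;49 0 0 0 -0.175 0.163 0.0912;56 0 0 0 -0.2 0.186 0.0912;63 0 0 0 -0.225 0.21 0.0912;70 0 0 0 -0.25 0.232 0.0912;77 0 0 0 -0.275 0.255 0.0912;84 0 0 0 -0.295 0.278 0.0912'
python3 - <<'E'
from h import *
s,R=tool(); print(s['time_s'],s['qpos'].round(1),s['ee_pos'],R.round(3).tolist()); print("rem",R.T@(np.array([524.5,-187,200])-s['ee_pos']))
E
```

```text
time_s: 1.35
ee_pos: [351.0, 178.2, 214.2]
ee_rot: [102.2, 90.0, -0.1]
force: [0.8, 0.6, 0.3]
gripper_width: 91.1
1.35 [ 25.3   1.7 110.7  -0.   67.6  37.6] [350.98126708 178.2017215  214.17884238] [[0.0, 0.977, -0.215], [-0.0, -0.215, -0.977], [-1.0, 0.0, -0.0]]
rem [ 14.23795249 247.84681386 319.45473106]
```

```bash
python3 -m handwheel '7 0 0 0 0.021 0.026 0.0912;14 0 0 0 0.042 0.053 0.0912;21 0 0 0 0.062 0.08 0.0912;28 0 0 0 0.083 0.106 0.0912;35 0 0 0 0.103 0.133 0.0912;42 0 0 0 0.124 0.16 0.0912;49 0 0 0 0.145 0.186 0.0912;56 0 0 0 0.165 0.213 0.0912;63 0 0 0 0.186 0.24 0.0912;70 0 0 0 0.207 0.266 0.0912;77 0 0 0 0.227 0.293 0.0912;84 0 0 0 0.2478 0.3195 0.0912'; python3 -m handwheel '2.5 0 0 0 0 0 0.0912;2.5 0 0 0 0 0 0.0912;2.5 0 0 0 0 0 0.0912'
python3 - <<'E'
from h import *
s,R=tool(); print(s['time_s'],s['qpos'].round(1),s['ee_pos'],R.round(3).tolist()); print("rem",R.T@(np.array([524.5,-187,124])-s['ee_pos']))
a=env.grab_frame("top")[160:260,275:375]; b=env.grab_frame("side")[80:180,250:350]
c=np.hstack([cv2.resize(x,(400,400),interpolation=cv2.INTER_CUBIC) for x in(a,b)])
cv2.imwrite("pics/c2.png",np.clip(c[:,:,::-1]*1.5,0,255).astype(np.uint8))
P=s['ee_pos'];print(w2px("side",P),w2px("top",P))
E
```

```text
time_s: 2.35
ee_pos: [527.1, -185.7, 213.9]
ee_rot: [-106.9, 90.0, 66.7]
force: [0.3, 0.7, -0.0]
gripper_width: 91.0
time_s: 2.6
ee_pos: [526.4, -183.9, 213.6]
ee_rot: [-32.3, 89.9, 139.2]
force: [0.2, 0.5, 0.4]
gripper_width: 91.0
2.6 [-20.5  16.8  91.9   0.   71.4  78. ] [ 526.41911672 -183.89051733  213.58634416] [[-0.001, -0.148, -0.989], [0.001, -0.989, 0.148], [-1.0, -0.001, 0.001]]
rem [89.58559499  3.41558831  1.34902821]
[295.64126724 127.96089471] [331.10512756 215.46355906]
```

View pics/c2.png

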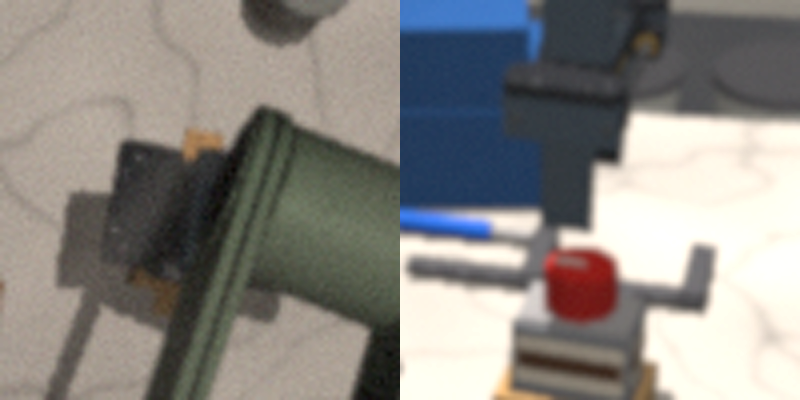

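Left half: the arm hides the cap from the top camera. Right half: the fingers are above the red cap, and the near finger tip at (566,225) lines up with the cap at (581,285), allowing for perspective. I'll descend and then close gently.

```bash
python3 -m handwheel '0 0 0 0.01 0.0034 0.0013 0.0912;0 0 0 0.025 0.0034 0.0013 0.0912;0 0 0 0.04 0.0034 0.0013 0.0912;0 0 0 0.055 0.0034 0.0013 0.0912;0 0 0 0.068 0.0034 0.0013 0.0912;0 0 0 0.08 0.0034 0.0013 0.0912;0 0 0 0.088 0.0034 0.0013 0.0912;0 0 0 0.088 0.0034 0.0013 0.0912;0 0 0 0.088 0.0034 0.0013 0.0912'; python3 -m handwheel '0 0 0 0 0 0 0.06;0 0 0 0 0 0 0.06;0 0 0 0 0 0 0.06;0 0 0 0 0 0 0.06;0 0 0 0 0 0 0.06;0 0 0 0 0 0 0.06' 4; python3 -m handwheel '0 0 0 0 0 0 0.057;0 0 0 0 0 0 0.055;0 0 0 0 0 0 0.053;0 0 0 0 0 0 0.05;0 0 0 0 0 0 0.05;0 0 0 0 0 0 0.05' 4;  python3 - <<'E'
from h import *
s,R=tool(); print(s['time_s'],s['qpos'].round(1),s['ee_pos'],s['force'],s['torque'],(R.T@s['force']).round(2),R.round(3).tolist())
E
```

```text
time_s: 3.45
ee_pos: [524.7, -186.8, 125.7]
ee_rot: [-18.3, 90.0, 153.2]
force: [0.5, 0.1, 0.7]
gripper_width: 91.3
time_s: 3.95
ee_pos: [525.1, -187.2, 126.1]
ee_rot: [178.2, 90.0, -10.4]
force: [0.1, -0.0, -0.1]
gripper_width: 60.1
time_s: 4.45
ee_pos: [525.1, -187.6, 126.0]
ee_rot: [124.8, 90.0, -63.8]
force: [0.0, -1.5, 0.3]
gripper_width: 52.1
4.45 [-20.8  20.8  99.5  -0.   59.7  77.7] [ 525.08281958 -187.5711774   126.02564818] [ 0.04205979 -1.45771005  0.34749852] [-0.45601791  0.17204544  0.03065223] [-0.35  1.44 -0.26] [[0.0, -0.148, -0.989], [-0.001, -0.989, 0.148], [-1.0, 0.001, -0.0]]
```

Width reads 52.1, so the pads are on the flats, and the side force is only 1.5 N, so the grasp is centred. Next is full grip and the short break-loose twist. Anticlockwise is -rx.

```bash
cat > st.py <<'E'
from h import *
s,R=tool(); print(round(s['time_s'],2),"q6",s['qpos'][5].round(1),"jaw",np.degrees(np.arctan2(R[1,1],R[0,1])).round(2),s['ee_pos'].round(1),"F",s['force'].round(1),"T",s['torque'].round(3),"w",s['gripper_width'].round(2))
E
python3 -m handwheel '0 0 0 0 0 0 0.045;0 0 0 0 0 0 0.045;0 0 0 0 0 0 0.045;0 0 0 0 0 0 0.045' 60 >/dev/null; python3 st.py; python3 -m handwheel '-4 0 0 0 0 0 0.045;-8 0 0 0 0 0 0.045' >/dev/null; python3 st.py;  python3 -m handwheel '-5 0 0 0 0 0 0.045;-10 0 0 0 0 0 0.045' >/dev/null; python3 st.py
```

```text
Traceback (most recent call last):
  File "st.py", line 2, in <module>
    s,R=tool(); print(round(s['time_s'],2),"q6",s['qpos'][5].round(1),"jaw",np.degrees(np.arctan2(R[1,1],R[0,1])).round(2),s['ee_pos'].round(1),"F",s['force'].round(1),"T",s['torque'].round(3),"w",s['gripper_width'].round(2))
                                                                                                                                                                                                     ^^^^^^^^^^^^^^^^^^^^^^^^
AttributeError: 'float' object has no attribute 'round'
Traceback (most recent call last):
  File "st.py", line 2, in <module>
    s,R=tool(); print(round(s['time_s'],2),"q6",s['qpos'][5].round(1),"jaw",np.degrees(np.arctan2(R[1,1],R[0,1])).round(2),s['ee_pos'].round(1),"F",s['force'].round(1),"T",s['torque'].round(3),"w",s['gripper_width'].round(2))
                                                                                                                                                                                                     ^^^^^^^^^^^^^^^^^^^^^^^^
AttributeError: 'float' object has no attribute 'round'
Traceback (most recent call last):
  File "st.py", line 2, in <module>
    s,R=tool(); print(round(s['time_s'],2),"q6",s['qpos'][5].round(1),"jaw",np.degrees(np.arctan2(R[1,1],R[0,1])).round(2),s['ee_pos'].round(1),"F",s['force'].round(1),"T",s['torque'].round(3),"w",s['gripper_width'].round(2))
                                                                                                                                                                                                     ^^^^^^^^^^^^^^^^^^^^^^^^
AttributeError: 'float' object has no attribute 'round'
```

```bash
sed -i "s/s\['gripper_width'\].round(2)/round(s['gripper_width'],2)/" st.py; python3 st.py; python3 -m handwheel '-4 0 0 0 0 0 0.045;-8 0 0 0 0 0 0.045' >/dev/null; python3 st.py
```

```text
5.12 q6 59.6 jaw -80.49 [ 524.5 -186.2  126.1] F [-1.9  2.   3.8] T [-0.443  0.679 -1.33 ] w 51.45
5.28 q6 51.6 jaw -72.44 [ 524.1 -186.5  126. ] F [-1.8  0.1  1.8] T [-0.109  0.344  0.082] w 51.96
```

```bash
python3 -m handwheel '-4 0 0 0 0 0 0.045;-7 0 0 0 0 0 0.045' >/dev/null; python3 st.py;python3 -m handwheel '0 0 0 0 0 0 0.045'>/dev/null; python3 st.py
python3 - <<'E'
from h import *
b=env.grab_frame("side")[100:180,262:342]
cv2.imwrite("pics/c3.png",np.clip(cv2.resize(b,(560,560),interpolation=cv2.INTER_CUBIC)[:,:,::-1]*1.5,0,255).astype(np.uint8))
E
```

```text
5.45 q6 44.5 jaw -65.35 [ 524.3 -186.9  125.9] F [-0.5 -1.9  1.6] T [-0.335  0.387  0.012] w 51.71
5.53 q6 44.7 jaw -65.47 [ 524.6 -187.   125.9] F [-2.3 -2.5  1.6] T [-0.45   0.385  0.101] w 51.61
```

View pics/c3.png

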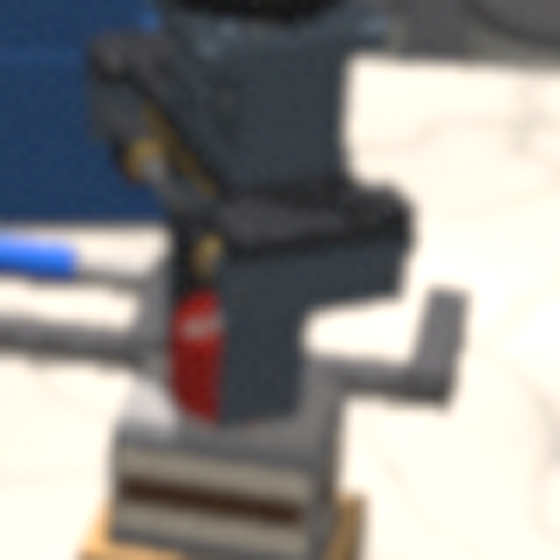

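The bar has swung: it now runs left and down from (220,315) to (183,333), and the torque is near zero. So the cap turned with the jaws and is loose. Now a light grip, and I'll spin it to just before the earliest possible stop.

```bash
python3 -m handwheel '0 0 0 0 0 0 0.045;0 0 0 0 0 0 0.045' 12 >/dev/null; python3 st.py; python3 -m handwheel '-5 0 0 0 0 0 0.045;-10 0 0 0 0 0 0.045;-15 0 0 0 0 0 0.045;-20 0 0 0 0 0 0.045;-25 0 0 0 0 0 0.045' >/dev/null; python3 st.py; python3 -m handwheel '-5 0 0 0 0 0 0.045;-10 0 0 0 0 0 0.045;-15 0 0 0 0 0 0.045;-20 0 0 0 0 0 0.045;-25 0 0 0 0 0 0.045' >/dev/null; python3 st.py;python3 -m handwheel '-2 0 0 0 0 0 0.045;-4 0 0 0 0 0 0.045;-6 0 0 0 0 0 0.045' >/dev/null; python3 st.py
```

```text
5.75 q6 44.8 jaw -65.58 [ 524.7 -187.   125.9] F [-2.3 -2.2  1.3] T [-0.4    0.454  0.078] w 52.03
6.17 q6 19.5 jaw -40.36 [ 525.1 -186.6  125.9] F [-2.  -0.1 -0.1] T [-0.157  0.246  0.053] w 52.13
6.58 q6 -5.5 jaw -15.37 [ 525.1 -186.6  125.9] F [-1.   0.1  1.5] T [-0.136  0.187  0.004] w 51.69
6.83 q6 -11.3 jaw -9.51 [ 525.1 -186.5  125.9] F [-0.2  0.1  0.6] T [-0.138  0.163 -0.006] w 51.79
```

```bash
echo 'import sys; sys.exit(abs(s["torque"][2])>0.15)' >> st.py
m(){ python3 st.py; }
H="python3 -m handwheel"
$H '-1 0 0 0 0 0 0.045;-2 0 0 0 0 0 0.045' 9 >/dev/null; m && $H '-1 0 0 0 0 0 0.045;-2 0 0 0 0 0 0.045;-3 0 0 0 0 0 0.045' >/dev/null && m && $H '-1 0 0 0 0 0 0.045;-2 0 0 0 0 0 0.045;-3 0 0 0 0 0 0.045' >/dev/null && m && $H '-1 0 0 0 0 0 0.045;-2 0 0 0 0 0 0.045;-3 0 0 0 0 0 0.045' >/dev/null && m && $H '-1 0 0 0 0 0 0.045;-2 0 0 0 0 0 0.045;-3 0 0 0 0 0 0.045' >/dev/null && m && $H '-1 0 0 0 0 0 0.045;-2 0 0 0 0 0 0.045;-3 0 0 0 0 0 0.045' >/dev/null && m && $H '-1 0 0 0 0 0 0.045;-2 0 0 0 0 0 0.045;-3 0 0 0 0 0 0.045' >/dev/null && m
```

```text
7.0 q6 -13.3 jaw -7.53 [ 525.1 -186.7  125.9] F [-0.3  0.   1.2] T [-0.048  0.156 -0.027] w 52.07False
```

```bash
sed -i 's/sys.exit(abs/sys.exit(int(abs/; s/>0.15)/>0.15))/' st.py
m(){ python3 st.py; }
H="python3 -m handwheel"
$H '-1 0 0 0 0 0 0.045;-2 0 0 0 0 0 0.045;-3 0 0 0 0 0 0.045' >/dev/null && m && $H '-1 0 0 0 0 0 0.045;-2 0 0 0 0 0 0.045;-3 0 0 0 0 0 0.045' >/dev/null && m && $H '-1 0 0 0 0 0 0.045;-2 0 0 0 0 0 0.045;-3 0 0 0 0 0 0.045' >/dev/null && m && $H '-1 0 0 0 0 0 0.045;-2 0 0 0 0 0 0.045;-3 0 0 0 0 0 0.045' >/dev/null && m && $H '-1 0 0 0 0 0 0.045;-2 0 0 0 0 0 0.045;-3 0 0 0 0 0 0.045' >/dev/null && m && $H '-1 0 0 0 0 0 0.045;-2 0 0 0 0 0 0.045;-3 0 0 0 0 0 0.045' >/dev/null && m
```

```text
7.25 q6 -16.3 jaw -4.47 [ 525.1 -187.   125.9] F [ 0.6 -0.1  0.6] T [-0.088  0.004 -0.025] w 51.85
7.5 q6 -19.4 jaw -1.45 [ 525.  -187.2  125.9] F [ 0.1 -0.   0.1] T [-0.163  0.056  0.002] w 51.76
7.75 q6 -22.3 jaw 1.53 [ 524.8 -187.2  125.9] F [-0.3 -0.7  0.5] T [-0.269  0.14  -0.301] w 51.95
```

```bash
python3 -m handwheel '0 0 0 0 0 0 0.045' >/dev/null; python3 st.py;  python3 -m handwheel '-1 0 0 0 0 0 0.045' >/dev/null; python3 st.py; python3 -m handwheel '-1 0 0 0 0 0 0.045' >/dev/null; python3 st.py
```

```text
7.83 q6 -22.3 jaw 1.49 [ 524.8 -187.3  125.9] F [-1.1 -0.9  1.1] T [-0.254  0.141 -0.233] w 51.86
7.92 q6 -23.3 jaw 2.48 [ 525.  -187.4  125.9] F [-0.7 -1.7  0.8] T [-0.265  0.169 -0.359] w 51.73
8.0 q6 -24.3 jaw 3.51 [ 524.9 -187.1  125.9] F [-0.9 -1.1  0.8] T [-0.14   0.169 -0.453] w 52.05
```

The torque rises steadily to 0.45 Nm at about 1.75 rad from the start, so this is the end stop. I'll ease off a little, grip firmer, and lift while watching the vertical force.

```bash
python3 -m handwheel '1 0 0 0 0 0 0.045;2.5 0 0 0 0 0 0.045;2.5 0 0 0 0 0 0.045' >/dev/null; python3 st.py;  python3 -m handwheel '0 0 0 0 0 0 0.045;0 0 0 0 0 0 0.045;0 0 0 0 0 0 0.045' 20 >/dev/null; python3 st.py; python3 -m handwheel '0 0 0 -0.0005 0 0 0.045;0 0 0 -0.001 0 0 0.045;0 0 0 -0.0015 0 0 0.045' >/dev/null; python3 st.py; python3 -m handwheel '0 0 0 -0.0005 0 0 0.045;0 0 0 -0.001 0 0 0.045;0 0 0 -0.0015 0 0 0.045' >/dev/null; python3 st.py
```

```text
8.25 q6 -21.7 jaw 0.95 [ 524.9 -187.1  125.9] F [-0.1  0.2  0.9] T [-0.234  0.1   -0.053] w 52.17
8.5 q6 -21.8 jaw 0.99 [ 524.9 -187.1  125.9] F [ 0.5 -0.8  0.1] T [-0.144  0.146 -0.005] w 51.65
8.75 q6 -21.8 jaw 0.97 [ 524.9 -187.   127.2] F [-0.1 -0.2 -0.8] T [-0.068  0.08  -0.029] w 52.0
9.0 q6 -21.8 jaw 0.96 [ 524.9 -187.1  128.9] F [-0.1 -0.1 -0.2] T [-0.102  0.129  0.01 ] w 51.79
```

```bash
python3 -m handwheel '0 0 0 -0.001 0 0 0.045;0 0 0 -0.002 0 0 0.045;0 0 0 -0.003 0 0 0.045' >/dev/null; python3 st.py;  python3 -m handwheel '0 0 0 -0.004 0 0 0.045;0 0 0 -0.009 0 0 0.045;0 0 0 -0.014 0 0 0.045;0 0 0 -0.02 0 0 0.045;0 0 0 -0.026 0 0 0.045;0 0 0 -0.032 0 0 0.045;0 0 0 -0.04 0 0 0.045' >/dev/null; python3 st.py; python3 -m handwheel '0 0 0 -0.01 0 0 0.045;0 0 0 -0.02 0 0 0.045;0 0 0 -0.03 0 0 0.045;0 0 0 -0.04 0 0 0.045;0 0 0 -0.04 0 0 0.045' >/dev/null; python3 st.py;  python3 - <<'E'
from h import *
s,R=tool(); t=np.array([528,154,90]); print("rem",R.T@(t-s['ee_pos']),R.round(3).tolist())
b=env.grab_frame("side")[70:210,230:370]
cv2.imwrite("pics/c4.png",np.clip(cv2.resize(b,(560,560),interpolation=cv2.INTER_CUBIC)[:,:,::-1]*1.5,0,255).astype(np.uint8))
E
```

```text
9.25 q6 -21.8 jaw 0.96 [ 525.  -187.1  132. ] F [-0.5 -0.1 -1.4] T [-0.077  0.087 -0.067] w 51.79
9.83 q6 -21.8 jaw 0.97 [ 524.8 -187.1  172.5] F [ 0.7  0.2 -1.1] T [-0.05   0.049 -0.036] w 51.65
10.25 q6 -21.8 jaw 0.96 [ 526.3 -187.6  214.7] F [-0.6 -0.9 -0.5] T [-0.106  0.05   0.018] w 51.84
rem [ 124.12717428    6.93093228 -341.73632498] [[0.005, 1.0, 0.017], [-0.002, 0.017, -1.0], [-1.0, 0.004, 0.002]]
```

View pics/c4.png

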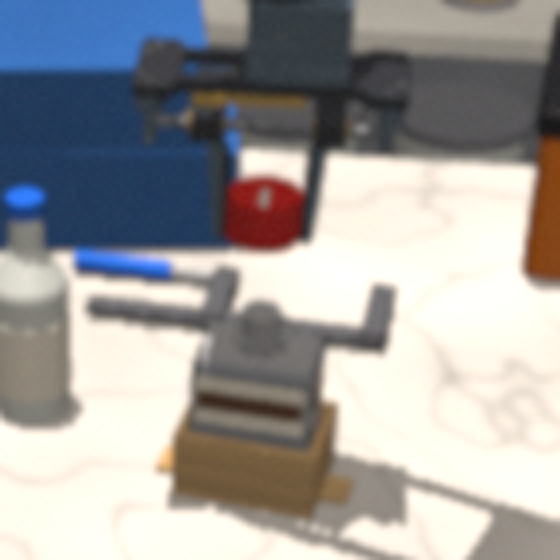

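The cap is off and held upright, with its bar visible at (265,195). The tin with its bare neck at (263,325) is seated in the cradle and the bottle is untouched. Next I'll carry the cap to the tray.

```bash
python3 -m handwheel '0 0 0 0 0 -0.02 0.045;0 0 0 0 0.001 -0.05 0.045;0 0 0 0 0.002 -0.08 0.045;0 0 0 0 0.002 -0.115 0.045;0 0 0 0 0.003 -0.15 0.045;0 0 0 0 0.004 -0.185 0.045;0 0 0 0 0.004 -0.22 0.045;0 0 0 0 0.005 -0.255 0.045;0 0 0 0 0.006 -0.285 0.045;0 0 0 0 0.006 -0.31 0.045;0 0 0 0 0.006 -0.33 0.045;0 0 0 0 0.006 -0.341 0.045' >/dev/null; python3 -m handwheel '0 0 0 0.02 0 0 0.045;0 0 0 0.045 0 0 0.045;0 0 0 0.07 0 0 0.045;0 0 0 0.095 0 0 0.045;0 0 0 0.12 0 0 0.045;0 0 0 0.145 0 0 0.045;0 0 0 0.165 0 0 0.045;0 0 0 0.18 0 0 0.045;0 0 0 0.19 0 0 0.045;0 0 0 0.19 0 0 0.045;0 0 0 0.19 0 0 0.045' > /dev/null; python3 st.py
```

```text
12.22 q6 14.2 jaw 0.94 [525.2 153.6  21.8] F [ 0.4 -0.  -0.7] T [-0.097  0.033  0.035] w 51.98
```

```bash
cat > fz.py <<'E'
from h import *
s=env.state(); print(s['ee_pos'].round(2),s['force'].round(2)); import sys; sys.exit(int(s['force'][2]>2))
E
m(){ python3 fz.py; }
H="python3 -m handwheel"
$H '0 0 0 0.003 0 0 0.045;0 0 0 0.006 0 0 0.045;0 0 0 0.009 0 0 0.045;0 0 0 0.009 0 0 0.045' >/dev/null; m && $H '0 0 0 0.0005 0 0 0.045;0 0 0 0.001 0 0 0.045' >/dev/null && m && $H '0 0 0 0.0005 0 0 0.045;0 0 0 0.001 0 0 0.045' >/dev/null && m && $H '0 0 0 0.0005 0 0 0.045;0 0 0 0.001 0 0 0.045' >/dev/null && m && $H '0 0 0 0.0005 0 0 0.045;0 0 0 0.001 0 0 0.045' >/dev/null && m && $H '0 0 0 0.0005 0 0 0.045;0 0 0 0.001 0 0 0.045' >/dev/null && m && $H '0 0 0 0.0005 0 0 0.045;0 0 0 0.001 0 0 0.045' >/dev/null && m
```

```text
[525.11 153.89  12.92] [-1.18 -0.29 -0.64]
[525.4  153.98  12.16] [ 0.02 -0.38  0.17]
[525.33 153.96  11.06] [-0.63  0.18 -0.97]
[525.29 153.94   9.95] [-0.38 -0.49 -0.91]
[525.22 153.92   8.89] [-0.39  0.71 -0.84]
[525.26 153.93   8.82] [-2.73 -0.44 11.26]
```

It touches down at TCP z 8.85, as predicted for the tray floor. I'll open, retreat and look.

```bash
H="python3 -m handwheel"; $H '0 0 0 -0.0004 0 0 0.045;0 0 0 -0.0004 0 0 0.045;0 0 0 -0.0004 0 0 0.054;0 0 0 -0.0004 0 0 0.06;0 0 0 -0.0004 0 0 0.07;0 0 0 -0.0004 0 0 0.076;0 0 0 -0.0004 0 0 0.076;0 0 0 -0.0004 0 0 0.076;0 0 0 -0.0004 0 0 0.076' >/dev/null; python3 st.py; $H '0 0 0 -0.01 0 0 0.076;0 0 0 -0.025 0 0 0.076;0 0 0 -0.045 0 0 0.076;0 0 0 -0.07 0 0 0.076;0 0 0 -0.1 0 0 0.076;0 0 0 -0.13 0 0 0.076;0 0 0 -0.16 0 0 0.076;0 0 0 -0.19 0 0 0.076;0 0 0 -0.2 0 0 0.076;0 0 0 -0.2 0 0 0.076;0 0 0 -0.2 0 0 0.076' >/dev/null; python3 st.py
python3 - <<'E'
from h import *
save("side","end_side.png",None,1.5)
E
```

```text
14.13 q6 14.2 jaw 0.97 [525.2 153.9   8.2] F [-0.9 -0.8 -0.2] T [-0.109 -0.025 -0.019] w 75.95
15.05 q6 14.2 jaw 0.97 [524.8 153.8 208.2] F [-0.6  0.2 -0.5] T [-0.051  0.041 -0.025] w 75.96
```

View pics/end_side.png

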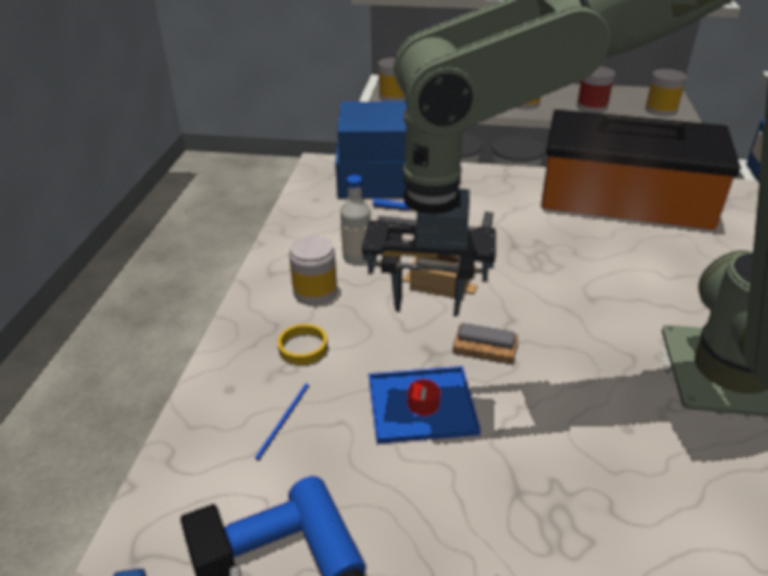

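The cap stands upright in the tray at (424,397) with its bar on top. Everything else is where it was, and the gripper is well clear and touching nothing. Handing in.

```bash
python3 -c "
from workcell import env
print(env.job_done())"
```

```text
the job is handed in; nothing more can be done
None
```

The cap is off the tin and standing the right way up in the blue tray. I handed the job in at about 15 s on the robot's clock.

- **Breaking loose:** I gripped the cap on its flats with 60 N and twisted it anticlockwise. The wrist torque peaked at a reading of about 1.3 N m, above the stated 0.4–0.8 N m. It then dropped to nearly zero, and the white bar had turned with the jaws.
- **Spinning to the stop:** I spun it on with a 9–12 N grip until I felt the stop at about 1.75 rad. I eased up to 0.45 N m there, below the 1 N m limit, and then backed off about 2.5°.
- **Lifting:** The cap came straight off with almost no vertical force. The picture after the lift showed the tin still seated in its cradle.
- **Setting down:** It touched the tray floor at the predicted height with about 11 N, and I let go at rest.

**Last checks:** The final side picture shows the cap upright near the middle of the tray and the gripper about 200 mm above, touching nothing. The items in view are where they started. At that moment the arm hid the tin and most of the clamp, so those were last seen in the picture after the lift. No check failed; the break-loose torque reading was the only one out of line.

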